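Waffle warmer temperature check

ROBOT

A 6-joint arm with a two-finger parallel gripper is mounted at the origin on the work surface. World frame = base frame: x ahead of the robot, y to its left, z up, the work surface at z = 0. Lengths are in m, angles in rad, forces in N, time in s.
With the tool pointing down it reaches from about 0.35 to 0.775 m from the base axis. Payload 7.3 kg.
Tool frame: the origin (TCP) lies on the centre line of the jaws, within the pads' length; the fingertips stand 14 mm ahead of it and the grasp point (between the pads) lies 5 mm behind it; z points along the fingers, y is the direction in which the jaws open and shut (so a half turn about z gives the same grasp; the last joint's range is limited). The gripper opens to 92 mm and grips with 3 to 60 N. Pads are 19 mm wide; open, the fingers measure 130 mm over their backs; the gripper's body (75 mm by 190 mm) begins 47 mm behind the grasp point.
Start: joints at [-1.281, 0.342, 1.524, -0, 1.275, -0.146], TCP at [0.222, -0.476, 0.241] pointing down, gripper open.
Joint ranges: [-2.53, 2.53], [-0.77, 2.02], [0.04, 2.7], [-1, 4.14], [0.28, 2.66], [-3.11, 3.11]. Speed limits (rad/s): [2.57, 2.57, 3.14, 3.14, 3.14, 3.14].

INTERFACE

Orientations are given as [roll, pitch, yaw] about the fixed x, y, z axes, in that order (R = Rz(yaw) Ry(pitch) Rx(roll)).
In Python, from cell import telemetry, cams, robot gives the robot as it stands.
- The arm moves only by the tool servo_tool, never from a script. Its argument "targets" is text: rows parted by semicolons, each of 4 numbers parted by spaces: the shift along the tool's x, y, z in mm, then the turn about the tool's z in rad. In form: x y z yaw; .... A call has 1 to 20 rows; each row shifts and turns the pose as measured when the row begins, along the tool's axes as they then stand; what a row does not reach is not made up. A row lasts 1/8 s, in which the tool goes at most 62.5 mm and 10.7 degrees, less where a joint would pass 70% of its speed; a pose out of reach is approached as far as the arm can. A call with a gripper value outside its range is refused whole. "hand" is the opening, from 0 (shut) to 1 (fully open), set as the call begins (left out, the last holds). The fingers move at their own pace and stop on an object; "squeeze" is the grip in N (left out, the last holds). Time passes only in rows, so rows that do not move let the fingers close. It gives the time, the measured TCP pose, the force and the opening at its end, in the units of the state.
- telemetry.observe(): the state, without advancing time (a new reading comes with each control period).
- cams.read_camera(name): name is "scene" or "side" or "wrist"; returns a dict with "color" (420x560x3 uint8, red, green, blue), "K" (3x3 intrinsics, pixels), "R" (3x3) and "t" (3): a world point X has camera coordinates R X + t. Camera axes: x right, y down, z forward; pixel columns grow to the right and rows downward; lengths in m; the calibration is good to about 2 mm. A picture is of the moment at which its call begins. There is no depth.
- robot.hand_in(): hands the job in, once; it reports no verdict.
Trained networks look in a picture, given as the dict that the camera call returned (one of the last four; its "shot" number tells which), for a name from the list of things; names that differ only in an ending like _2 or _b are one class to them, and where a whole thing is asked for, a point or a joint stands for the part that bears it (a point fixed in the world has none). Each returns a list of dicts, best first, with "score" (0 to 1); they miss things now and then, are a little off and sometimes report something else, mostly with a low value. They report only what shows in the picture. A call takes as long as a camera call. They do not tell look-alikes from the thing itself.
- cams.cut_out(picture, query): "region" (420x560 bool, what is visible of it) and "extent" ([centre column, centre row, width, height] in pixels, round what is visible of it).
The state is a dict: "time": time; "qpos": joint angles; "qvel": joint speeds; "joint_efforts": joint torques, N m; "tool_pos": TCP position; "tool_rot": TCP orientation; "contact_force": force on the tool from outside, world axes, zero at the start; "torque": the same for the moment, N m; "opening": finger opening in m.
Only numpy, scipy, OpenCV 4.12 (cv2) and the standard library are available. Lean on these libraries where they do the work, as an engineer would, in place of code of your own. Each camera call takes 0.05 s, during which the arm holds its last target.

TASK

Slide the cover of the waffle warmer fully open. Then take the infrared thermometer from its rest, aim its lens down at the middle of the waffle from about 10 cm away and hold it steady there for a couple of seconds. Lay it gently back in its rest, leave the warmer open, do not touch the waffle or bump the warmer with the thermometer, and leave everything else on the counter as it stands.

Things in the scene. Friction and masses are not known exactly. Their poses are not given: they have to be found in the camera images.
- cover (a joint): how far the aluminium cover of the warmer has slid, in m: 0 = shut over the well, 0.155 = fully open (end stop). It slides along the warmer's +y with about 2 N of friction, stays where it is left, and starts 0 to 0.03 open
- cover_tab (a point): centre of the black upright tab in the middle of the cover: 70 mm long across the slide, 12 mm thick along the slide, 38 mm high, rising from the cover's flat top, whose surface is 19 mm below this point. It moves with the cover; axes as the warmer's: y is the direction in which the cover opens, z up
- warmer: the waffle warmer, a low steel box fixed to the counter, 190 mm (x) by 340 mm (y) by 90 mm high (97 mm with the cover); origin at the centre of its underside. Its -y half holds a square open well 146 by 155 mm and 40 mm deep; its +y half is a flat deck onto which the cover slides. z up
- waffle: the round golden waffle lying fixed in the middle of the well, 110 mm diameter, 15 mm thick, under the cover at the start; origin at the centre of its underside. Not to be touched
- waffle_mid (a point): the middle of the waffle's top face, 65 mm above the counter and 25 mm below the well's rim, 77.5 mm from the warmer's centre towards its -y; the point to aim at; axes as the warmer's
- thermometer: the loose infrared thermometer, 190 g: a straight black bar handle 175 mm long (x), 26 mm wide (y) and 24 mm high (z), with a grey head at its +x end bent 45 degrees downwards. Origin at the handle's grip point: half-way up, 80 mm from the plain end, midway between the rest's two saddles, near its centre of mass. x along the handle towards the head, z up. Total length about 230 mm; the head's lowest edge is 44 mm below the origin
- lens (a point): centre of the round black lens on the head's end face (head 60 by 36 by 34 mm), 129 mm ahead of the thermometer's origin along its x and 34 mm below it. Its x axis is the line of sight: 45 degrees below the handle's x axis, in the handle's x-z plane, through the lens
- rest: the grey rest fixed to the counter, on the left or on the right of the warmer: base 120 by 75 by 10 mm and two saddles, 10 mm thick, 45 mm either side of the middle along its x. The handle lies along its x across both saddles (floor 68 mm above the counter) between side cheeks 38 mm apart that rise to 85 mm. Origin at the centre of its underside, z up
- rest_mid (a point): point midway between the two saddles, 80 mm above the counter, where the thermometer's origin lies when it is in its rest; axes as the rest's
- cup_rack: bystander: low fixed wire rack of four white lidded cups, 140 by 170 mm, 82 mm high, on the side of the warmer opposite to the rest; origin at the centre of its underside
- syrup: bystander: amber syrup bottle, 60 mm diameter, 160 mm tall, loose; origin at the centre of its underside
- mug: bystander: white mug, 80 mm diameter, 90 mm tall, loose; origin at the centre of its underside
- jam: bystander: small glass jar with a steel lid, 60 mm diameter, 70 mm tall, loose; origin at the centre of its underside
- shaker: bystander: small steel shaker, 40 mm diameter, 68 mm tall, loose; origin at the centre of its underside
Things that resemble listed ones, but are neither listed nor needed, are in the scene too. Of the things like the thermometer, leave any that is blue; of the rest the larger one is meant.

How it is judged:
On the way, in this order (a step that is already met when the one before it is completed fails the run):
1. the cover is slid fully open (beyond 0.14 m) (value of joint cover above 0.14 m), for 0.2 s.
2. the lens is held still for 1 s, 60 to 150 mm from the middle of the waffle, its line of sight passing within about 18 mm of the middle and pointing at least 30 degrees below level, with the cover open (x of waffle_mid in the frame of lens between 0.06 and 0.15 m and y of waffle_mid in the frame of lens between -0.018 and 0.018 m and z of waffle_mid in the frame of lens between -0.018 and 0.018 m and angle between lens's own x axis and vertical above 2.09 rad and value of joint cover above 0.14 m and linear speed of thermometer below 0.02 m/s and angular speed of thermometer below 0.15 rad/s), for 1 s.
3. the thermometer is laid in its rest while still held (x of thermometer in the frame of rest between -0.02 and 0.02 m and y of thermometer in the frame of rest between -0.01 and 0.01 m and z of thermometer in the frame of rest between 0.074 and 0.086 m and angle between thermometer's own z axis and vertical below 0.12 rad and angle between the x axis of thermometer and the x axis of rest, either way round below 0.25 rad and contact force between the fingers and thermometer above 0.3 N), for 0.05 s.
At the end, for the whole second after the job is handed in: The thermometer lies released and at rest across both saddles of its rest (within 20 mm along it, 10 mm across, 6 mm in height, 0.25 rad in direction, either way round), and the cover is still more than 0.14 m open (x of thermometer in the frame of rest between -0.02 and 0.02 m and y of thermometer in the frame of rest between -0.01 and 0.01 m and z of thermometer in the frame of rest between 0.074 and 0.086 m and angle between thermometer's own z axis and vertical below 0.12 rad and angle between the x axis of thermometer and the x axis of rest, either way round below 0.25 rad and contact force between thermometer and rest above 0.3 N and linear speed of thermometer below 0.02 m/s and value of joint cover above 0.14 m); the robot touches nothing.
It fails at once if the waffle is touched (contact force between waffle and anything else above 0.5 N).
It fails at once if the thermometer bumps the warmer (contact force between thermometer and warmer above 4 N).
It fails at once if one of the loose bystanders is shifted by more than 30 mm or tipped (distance of any of syrup, mug, jam, shaker from where it was at the start of the episode above 0.03 m or angle between any of syrup, mug, jam, shaker's own z axis and vertical above 0.4 rad).
It also fails if it takes over 72 s, if anything falls off the work surface, if the arm or the gripper's body presses on something with over 40 N, if the wrist force passes 120 N, or if a joint passes its speed limit or range.

## Working session

There is one attempt and no reset: what is moved stays moved. The work goes in short steps, Python scripts to look and compute and a tool call to move; the robot and the scene stay as the last step left them, time stands still between calls to the robot, and variables do not carry over. Pictures are saved under pics/ and viewed, and the job is handed in when it is done.

Besides the shell and the picture viewer there is one more tool, called after "Call:" as a command line: name --argument value ..., lists and objects as JSON in quotes. servo_tool: Moves the arm, as the interface text tells. Its arguments: {"type":"object","properties":{"targets":{"type":"string"},"hand":{"type":"number"},"squeeze":{"type":"number"}},"required":["targets"]}

```bash
ls; mkdir -p pics
python3 - <<'E'
from cell import telemetry,cams,robot
import cv2
print(telemetry.observe())
for n in ("scene","side","wrist"):
    p=cams.read_camera(n); cv2.imwrite(f"pics/{n}0.png",p["color"][:,:,::-1])
    print(n,p["K"].tolist(),p["R"].tolist(),p["t"].tolist())
E
```

```text
pics
{'time': 0.0, 'qpos': array([-1.28099184e+00,  3.42730300e-01,  1.52505451e+00, -6.16771399e-06,
        1.27541521e+00, -1.46004369e-01]), 'qvel': array([-0.0001897 , -0.00035488,  0.000972  ,  0.00049746, -0.00125925,
       -0.00089645]), 'joint_efforts': array([ 1.61510903e-03, -4.31240737e+01, -2.44217867e+01,  7.18661863e-02,
        5.58653427e-02, -1.05754079e-04]), 'tool_pos': array([ 0.22152401, -0.4755245 ,  0.24002794]), 'tool_rot': array([-3.14000153e+00, -2.28014757e-04,  4.35810475e-01]), 'contact_force': array([-0.46207642,  0.53278028, -0.10036198]), 'torque': array([-0.00465196, -0.00515028, -0.01798715]), 'opening': 0.09192767755420149}
scene [[537.27896917813, 0.0, 282.1125690476278], [0.0, 537.27896917813, 211.70305406328708], [0.0, 0.0, 1.0]] [[-0.8778383146118011, 0.47891747267365975, 0.006160175921793941], [0.3965956488739049, 0.7340362770266411, -0.5512736482937985], [-0.26853637499191674, -0.4814860313412455, -0.8343017541210482]] [0.497246739527721, -0.07071612037582035, 1.5771765937535556]
side [[432.0330180718282, 0.0, 276.05021257502545], [0.0, 432.0330180718282, 214.18872475971605], [0.0, 0.0, 1.0]] [[-0.8317871083583673, -0.5548518356090252, -0.016420928418361024], [-0.25260244183645525, 0.40469067274205645, -0.8788728382273753], [0.4942896041260486, -0.7268871301081601, -0.47677341299199666]] [0.3760835378116976, 0.2718213566990219, 1.012549095567343]
wrist [[329.3038755445563, 0.0, 275.81556001144077], [0.0, 329.3038755445563, 202.65149209024423], [0.0, 0.0, 1.0]] [[0.42237613187208095, -0.9064206003876276, -0.0003137159752269941], [-0.8716166847334154, -0.406253054304493, 0.27430423030387685], [-0.248762453194026, -0.11558611967362462, -0.9616429123222855]] [-0.5242182365896915, -0.03431682611314958, 0.39028351197149186]
```

View pics/scene0.png

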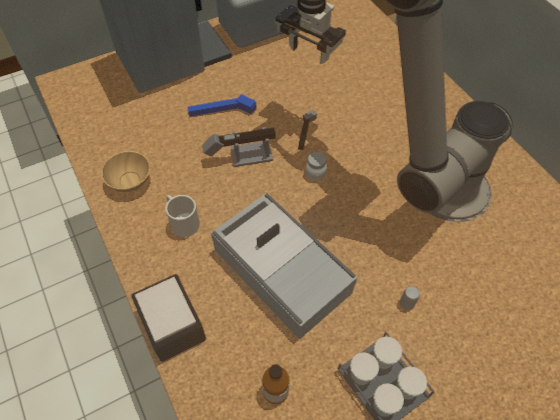

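View pics/side0.png

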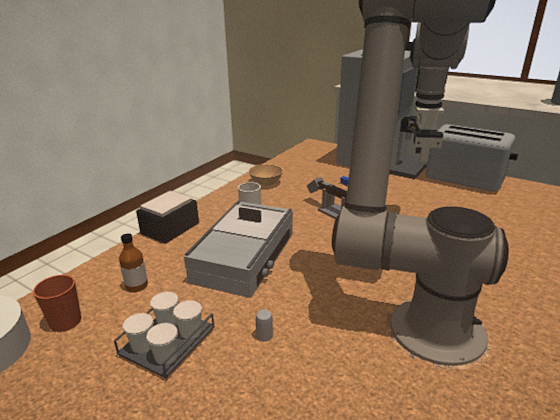

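View pics/wrist0.png

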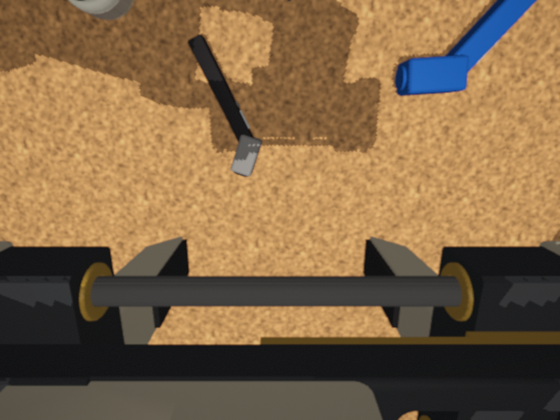

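Scene picture: warmer near (283,262), tab at (268,236), black thermometer in rest (240,140), small black/grey look-alike at (305,130), blue one at (222,106). Enlarging for confirmation and measurement.

```bash
cat > h.py <<'E'
import numpy as np,cv2
from cell import telemetry,cams,robot
def ray(p,u,v,z):
    R=np.array(p["R"]);t=np.array(p["t"]);K=np.array(p["K"])
    c=-R.T@t; d=R.T@np.linalg.inv(K)@np.array([u,v,1.]); s=(z-c[2])/d[2]
    return c+s*d
def proj(p,X):
    q=np.array(p["R"])@np.array(X)+np.array(p["t"]); q=np.array(p["K"])@q; return q[:2]/q[2]
def crop(p,x0,y0,x1,y1,f,name):
    im=p["color"][y0:y1,x0:x1,::-1]; cv2.imwrite("pics/"+name,cv2.resize(im,None,fx=f,fy=f,interpolation=cv2.INTER_CUBIC))
E
python3 - <<'E'
from h import *
import pickle
p=cams.read_camera("scene"); 
s=cams.read_camera("side")
pickle.dump((p,s),open("p0.pkl","wb"))
crop(p,180,90,330,190,5,"c1.png"); crop(p,205,190,365,340,4,"c2.png")
crop(s,180,160,380,300,4,"c3.png")
for n in ["cover_tab","warmer","thermometer","rest","cup_rack","syrup","mug","jam","shaker"]:
    for q,nm in((p,'sc'),(s,'si')):
        for d in cams.cut_out(q,n)[:3]: print(nm,n,round(d["score"],2),np.round(d["extent"]),ray(q,*d["extent"][:2],0.04).round(3))
E
```

```text
si cover_tab 0.57 [250. 223.  75.  34.] [ 0.631 -0.119  0.04 ]
sc warmer 0.75 [286. 266. 149. 143.] [0.561 0.013 0.04 ]
si warmer 0.86 [238. 250. 110. 100.] [0.568 0.026 0.04 ]
si warmer 0.45 [266. 328.  15.  33.] [0.317 0.245 0.04 ]
sc thermometer 0.88 [221. 105.  68.  20.] [ 0.466 -0.586  0.04 ]
sc thermometer 0.68 [240. 143.  73.  24.] [ 0.485 -0.417  0.04 ]
sc thermometer 0.6 [273. 384.  29.  42.] [0.733 0.264 0.04 ]
si thermometer 0.77 [330. 186.  42.  21.] [ 0.542 -0.505  0.04 ]
sc rest 0.71 [252. 154.  40.  28.] [ 0.47  -0.363  0.04 ]
si rest 0.73 [330. 204.  25.  29.] [ 0.476 -0.375  0.04 ]
sc cup_rack 0.96 [389. 378.  96.  84.] [0.495 0.377 0.04 ]
sc cup_rack 0.68 [254. 154.  41.  22.] [ 0.467 -0.358  0.04 ]
sc cup_rack 0.4 [315. 168.  25.  28.] [ 0.333 -0.228  0.04 ]
si cup_rack 0.8 [166. 336. 104.  86.] [0.487 0.385 0.04 ]
sc syrup 0.56 [274. 386.  26.  42.] [0.735 0.268 0.04 ]
si syrup 0.84 [133. 264.  29.  61.] [0.768 0.24  0.04 ]
sc mug 0.94 [183. 216.  36.  47.] [ 0.737 -0.255  0.04 ]
si mug 0.74 [248. 196.  28.  24.] [ 0.757 -0.277  0.04 ]
sc jam 0.69 [315. 166.  21.  30.] [ 0.33  -0.232  0.04 ]
sc shaker 0.74 [409. 298.  27.  26.] [0.335 0.237 0.04 ]
si shaker 0.89 [266. 328.  14.  34.] [0.316 0.246 0.04 ]
si shaker 0.58 [165. 337. 101.  92.] [0.487 0.388 0.04 ]
si shaker 0.49 [133. 262.  30.  60.] [0.779 0.231 0.04 ]
```

View pics/c1.png

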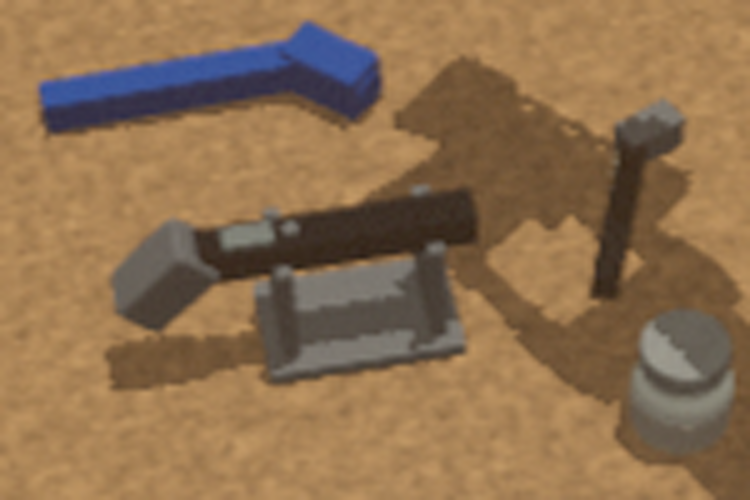

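View pics/c2.png

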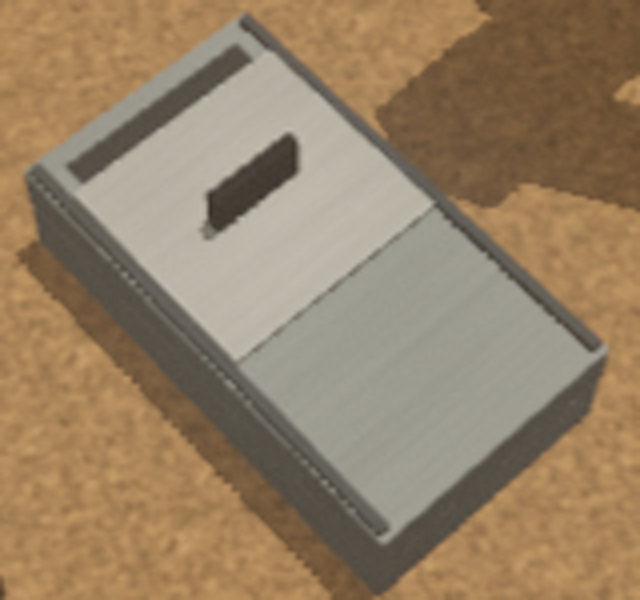

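View pics/c3.png

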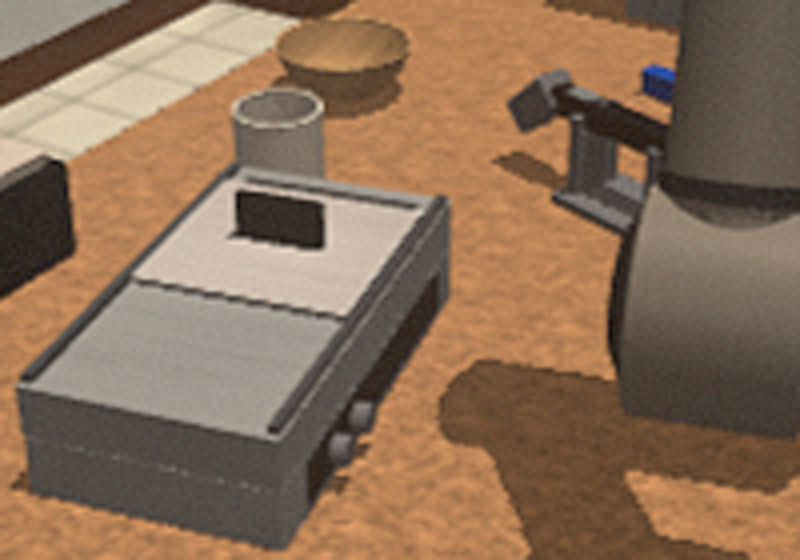

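Candidates: blue bar (222,106) – excluded; small black/grey one on the counter (305,130) – smaller; black bar with grey head in the rest (240,140) – the larger, in the rest: that's the one, and the crop confirms it. Now fitting poses.

```bash
cat > fit.py <<'E'
from h import *
import pickle
from scipy.optimize import least_squares
p,s=pickle.load(open("p0.pkl","rb"))
def fit(obs,x0,name):
    def pts(x,L): 
        c,sn=np.cos(x[2]),np.sin(x[2]); return np.array([x[0]+c*L[0]-sn*L[1],x[1]+sn*L[0]+c*L[1],L[2]])
    f=lambda x: np.concatenate([proj(q,pts(x,L))-np.array(px) for q,px,L in obs])
    r=least_squares(f,x0,loss="soft_l1"); print(name,r.x.round(4),np.round(r.fun.reshape(-1,2),1).tolist()); return r.x
A=lambda u,v:(205+u/4-.4,190+v/4-.4)
S=lambda u,v:(180+u/4-.4,160+v/4-.4)
a,b=.095,.17
W=[(p,A(605,350),(-a,b,.09)),(p,A(383,540),(a,b,.09)),(p,A(28,178),(a,-b,.09)),(p,A(245,15),(-a,-b,.09)),(p,A(378,594),(a,b,0)),
 (s,S(22,388),(a,b,.09)),(s,S(285,437),(-a,b,.09)),(s,S(280,547),(-a,b,0)),(s,S(448,205),(-a,-b,.09)),(s,S(235,170),(a,-b,.09))]
w=fit(W,[.56,.02,0.],"warmer")
fit(W[:5],w,"sc only");fit(W[5:],w,"side only")
# cover tab: top corners
def tab(c):return (w[0]-np.sin(w[2])*c,w[1]+np.cos(w[2])*c)
B=lambda u,v:(180+u/5-.4,90+v/5-.4)
C=[(p,B(265,374),(.06,.0375,.01)),(p,B(463,345),(-.06,.0375,.01)),(p,B(257,286),(.06,-.0375,.01)),(p,B(268,382),(.06,.0375,.0)),(p,B(465,353),(-.06,.0375,.0)),
 (p,B(283,270),(.045,.022,.085)),(p,B(433,246),(-.045,.022,.085)),(p,B(270,212),(.045,-.022,.085)),(p,B(420,190),(-.045,-.022,.085))]
r=fit(C,[.48,-.4,.3],"rest")
D=[(p,B(478,240),(-.08,.013,-.012)),(p,B(470,190),(-.08,-.013,.012)),(p,B(475,212),(-.08,.013,.012))]
fit([(q,px,(l[0],l[1],l[2]+.08)) for q,px,l in D],r,"therm end")
for u,v in [(475,212),(215,258),(470,190)]: print(ray(p,*B(u,v),.092))
# tab from top edge pixels z=.135 (cover top .097)
for u,v in [(290,133),(208,188),(298,142),(208,190)]: print('tabtop',ray(p,*A(u,v),.097+.038))
E
python3 fit.py
```

```text
warmer [ 0.5677 -0.001   0.2348] [[1.1, -1.4], [0.0, 0.4], [-1.5, -2.5], [-0.1, -1.8], [0.0, 0.6], [-1.8, -0.2], [-1.5, 1.3], [1.4, 2.1], [0.6, -1.0], [-1.0, -0.8]]
sc only [0.5687 0.0009 0.2346] [[1.2, -0.6], [0.1, 1.3], [-1.5, -1.8], [-0.1, -1.1], [0.1, 1.5]]
side only [ 0.5681 -0.0046  0.2385] [[-0.8, -0.8], [-0.5, 0.5], [2.3, 1.3], [0.9, -1.5], [-0.7, -1.2]]
rest [ 0.4604 -0.3924 -0.3053] [[0.6, -0.0], [0.4, -0.1], [-1.4, -1.3], [0.2, 0.5], [0.0, 0.4], [-0.5, -0.3], [0.1, 0.1], [-0.1, 0.1], [0.1, 0.2]]
therm end [ 0.465  -0.4002 -0.3276] [[-0.2, 0.4], [-0.1, -1.6], [0.3, 0.5]]
[ 0.39329477 -0.36440655  0.092     ]
[ 0.54198422 -0.40441812  0.092     ]
[ 0.38776677 -0.38095442  0.092     ]
tabtop [ 0.54862099 -0.06063527  0.135     ]
tabtop [ 0.61206434 -0.0493884   0.135     ]
tabtop [ 0.54737818 -0.05240558  0.135     ]
tabtop [ 0.61271722 -0.04811344  0.135     ]
```

Call:
servo_tool --targets "42 -19 0 0;42 -19 0 0;42 -19 0 0;42 -19 0 0;42 -19 0 0;42 -19 0 0;42 -19 0 0;42 -19 0 0;42 -19 0 0;42 -19 0 0;42 -20 0 0.1;42 -20 0 0.1;0 0 0 0;0 0 0 0" --hand 0.6 --squeeze 15

```text
time: 2.9
tool_pos: [0.5968, -0.0462, 0.2403]
tool_rot: [3.138, -0.001, 0.228]
contact_force: [-0.6, 0.6, 0.6]
opening: 0.0551
```

```bash
cat >> h.py <<'E'
def todo(x,y,z,yaw):
    o=telemetry.observe(); P=o["tool_pos"]; from scipy.spatial.transform import Rotation as Ro
    R=Ro.from_euler("xyz",o["tool_rot"]).as_matrix(); d=R.T@(np.array([x,y,z])-P)*1000
    cy=np.arctan2(R[1,0],R[0,0]); print("t",round(o["time"],2),"pos",P.round(4),"rpy",np.round(o["tool_rot"],4),"F",o["contact_force"].round(2),"open",round(o["opening"],4),"q",o["qpos"].round(2))
    print("todo mm",d.round(1),"turn",round(-(yaw-cy),4))
E
python3 - <<'E'
from h import *
p=cams.read_camera("wrist");crop(p,0,0,560,420,1.4,"w1.png")
p=cams.read_camera("scene");crop(p,205,150,365,340,3,"s1.png")
p2=cams.read_camera("side");crop(p2,160,140,320,300,4,"si1.png")
todo(.58,-.053,.118,.235)
E
```

```text
t 3.05 pos [ 0.5966 -0.0469  0.2407] rpy [ 3.1381e+00 -2.0000e-03  2.2610e-01] F [-0.4  -0.11  0.21] open 0.0551 q [-0.21  0.48  1.31 -0.    1.35  1.14]
todo mm [-17.8   1.8 122.6] turn -0.0089
```

View pics/w1.png

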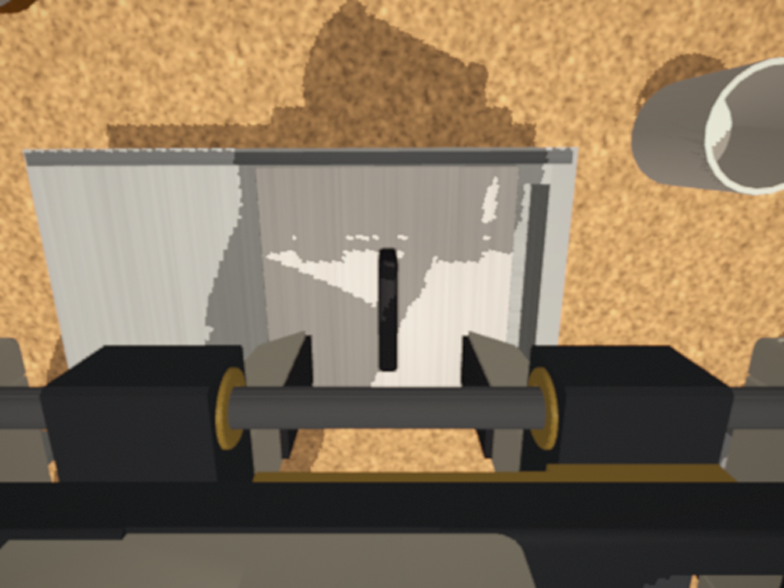

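View pics/si1.png

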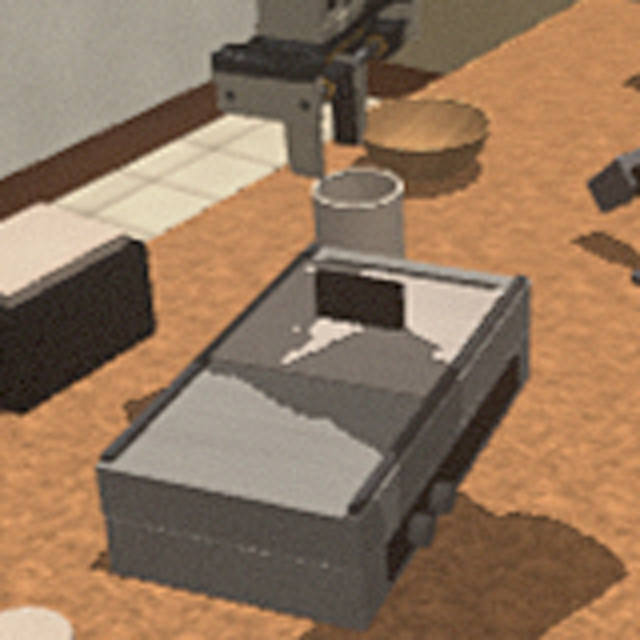

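Run:
```python
from h import *
p=cams.read_camera("wrist")
print("cam",-np.array(p["R"]).T@p["t"])
for z in (.135,.097):
  for u,v in[(388,250),(388,262),(388,371)]: print(z,u,v,ray(p,u/1.4-.2,v/1.4-.2,z).round(4))
w=np.array([.5677,-.001]);yd=np.array([-np.sin(.2348),np.cos(.2348)]);xd=np.array([yd[1],-yd[0]])
c=w-yd*.055
for sx in(-.035,.035):
  for sy in (-.006,.006):
    for z in(.097,.135): print(sx,sy,z,(proj(p,[*(c+xd*sx+yd*sy),z])*1.4).round())
for a,b,n in [(-1,-1,'a'),(1,-1,'b'),(1,1,'c')]: print(n,(proj(p,[*(w+xd*.095*a+yd*.17*b),.09])*1.4).round())
crop(p,220,120,400,300,4,"w1c.png")
```

```text
cam [ 0.66822025 -0.0293371   0.38524789]
0.135 388 250 [ 0.6187 -0.0428  0.135 ]
0.135 388 262 [ 0.612  -0.0443  0.135 ]
0.135 388 371 [ 0.5471 -0.0594  0.135 ]
0.097 388 250 [ 0.6111 -0.0449  0.097 ]
0.097 388 262 [ 0.6035 -0.0466  0.097 ]
0.097 388 371 [ 0.5287 -0.0639  0.097 ]
-0.035 -0.006 0.097 [401. 347.]
-0.035 -0.006 0.135 [403. 373.]
-0.035 0.006 0.097 [383. 347.]
-0.035 0.006 0.135 [383. 373.]
0.035 -0.006 0.097 [401. 245.]
0.035 -0.006 0.135 [403. 258.]
0.035 0.006 0.097 [382. 245.]
0.035 0.006 0.135 [381. 258.]
a [550. 418.]
b [578. 145.]
c [ 23. 150.]
```

View pics/w1c.png

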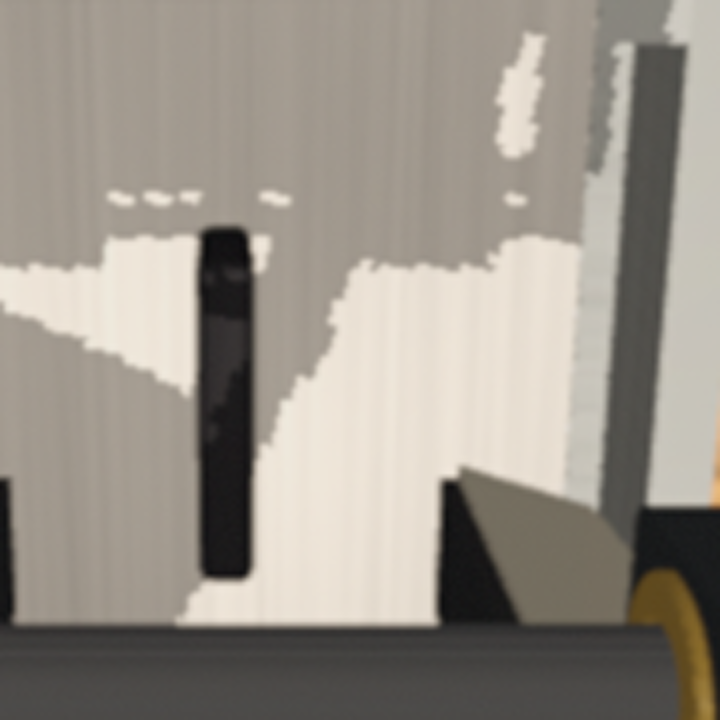

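Call:
servo_tool --targets "-17 1 40 -0.009;0 0 35 0;0 0 25 0;0 0 15 0;0 0 5 0;0 0 0 0;0 0 0 0"

```text
time: 3.98
tool_pos: [0.5808, -0.057, 0.1218]
tool_rot: [3.134, -0.009, 0.23]
contact_force: [0.1, -0.5, 0.4]
opening: 0.055
```

Run:
```python
from h import *
todo(.58,-.052,.118,.235)
```

```text
t 3.98 pos [ 0.5808 -0.057   0.1218] rpy [ 3.1341 -0.0093  0.23  ] F [ 0.11 -0.5   0.36] open 0.055 q [-0.23  0.56  1.53 -0.    1.05  1.11]
todo mm [ 0.3 -5.   3.8] turn -0.005
```

Call:
servo_tool --targets "0 -5 3 0;0 0 0 0;0 0 0 0;0 0 0 0;0 0 0 0" --hand 0 --squeeze 15

```text
time: 4.6
tool_pos: [0.5804, -0.0515, 0.1201]
tool_rot: [3.133, -0.012, 0.231]
contact_force: [0.4, -0.0, -1.0]
opening: 0.012
```

Run:
```python
from h import *
todo(.58,-.052,.118,.235)
```

```text
t 4.6 pos [ 0.5804 -0.0515  0.1201] rpy [ 3.133  -0.0119  0.2306] F [ 0.44 -0.05 -1.  ] open 0.012 q [-0.22  0.56  1.53 -0.    1.04  1.12]
todo mm [-0.6  0.3  2.1] turn -0.0044
```

Tab gripped (12 mm). Slide about 130 mm.

Call:
servo_tool --targets "0 -10 0 0;0 -15 0 0;0 -15 0 0;0 -15 0 0;0 -15 0 0;0 -15 0 0;0 -15 0 0;0 -10 0 0;0 0 0 0"

```text
time: 5.72
tool_pos: [0.5532, 0.064, 0.1201]
tool_rot: [3.133, -0.013, 0.232]
contact_force: [-1.4, 1.6, 2.6]
opening: 0.0119
```

Run:
```python
from h import *
todo(.5677-.0775*.2327,-.001+.0775*.9726,.12,.235)
```

```text
t 5.72 pos [0.5532 0.064  0.1201] rpy [ 3.1328 -0.0128  0.2318] F [-1.35  1.6   2.56] open 0.0119 q [-0.02  0.51  1.61 -0.01  1.    1.32]
todo mm [ -1.  -10.9   0. ] turn -0.0032
```

Call:
servo_tool --targets "0 -6 0 0;0 -5 0 0;0 -4 0 0;0 -4 0 0;0 0 0 0"

```text
time: 6.35
tool_pos: [0.5508, 0.0744, 0.1201]
tool_rot: [3.119, -0.013, 0.231]
contact_force: [-1.4, 1.2, 4.5]
opening: 0.0125
```

Run:
```python
from h import *
todo(.5677-.0775*.2327,-.001+.0775*.9726,.12,.235)
```

```text
t 6.35 pos [0.5508 0.0744 0.1201] rpy [ 3.1189 -0.0127  0.2305] F [-1.37  1.22  4.55] open 0.0125 q [ 0.01  0.51  1.61 -0.02  1.    1.36]
todo mm [-1.1 -0.3  0. ] turn -0.0045
```

Call:
servo_tool --targets "0 0 0 0;0 0 0 0;0 0 -1 0;0 0 -20 0;0 0 -40 0;0 0 -50 0;0 0 -20 0;0 0 0 0" --hand 0.6

```text
time: 7.35
tool_pos: [0.5477, 0.0789, 0.2526]
tool_rot: [3.121, -0.009, 0.232]
contact_force: [-0.0, 0.4, -0.2]
opening: 0.0551
```

Run:
```python
from h import *
todo(.461,-.393,.24,-.305)
p=cams.read_camera("scene");crop(p,170,90,370,350,2.3,"s2.png")
p2=cams.read_camera("side");crop(p2,160,140,360,300,4,"si2.png")
```

```text
t 7.35 pos [0.5477 0.0789 0.2526] rpy [ 3.1213 -0.0094  0.2322] F [-0.03  0.4  -0.22] open 0.0551 q [ 0.01  0.38  1.43 -0.02  1.31  1.36]
todo mm [-193.1  438.9   19.7] turn 0.5372
```

View pics/s2.png

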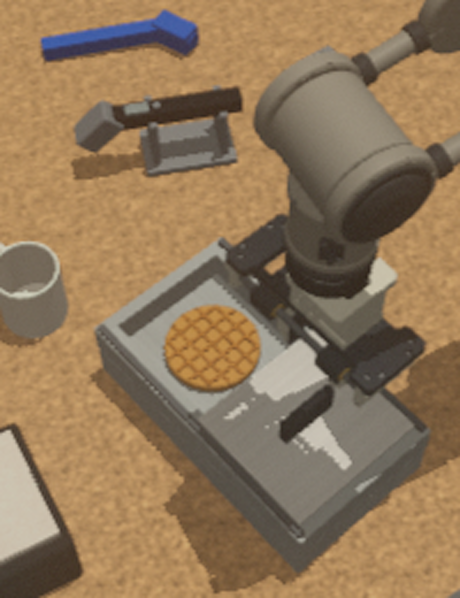

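View pics/si2.png

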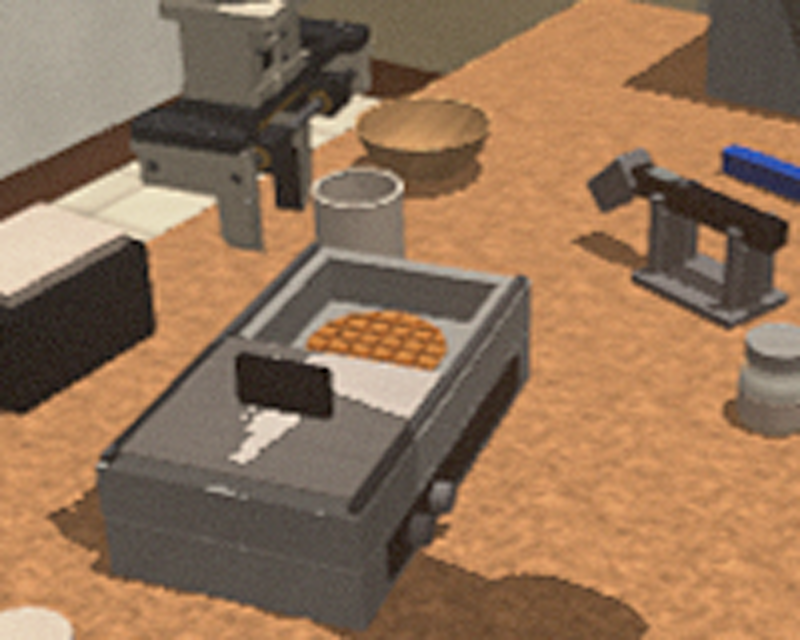

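Call:
servo_tool --targets "-16 36 0 0;-16 37 0 0;-16 37 0 0;-16 37 0 0;-16 37 0 0;-16 37 0 0;-16 37 0 0;-16 37 0 0;-16 37 0 0;-16 37 0 0;-16 37 0 0;-17 33 0 0;0 0 0 0.18;0 0 0 0.18;0 0 0 0.18;0 0 0 0;0 0 0 0"

```text
time: 9.57
tool_pos: [0.4483, -0.4028, 0.2238]
tool_rot: [-3.14, 0.034, -0.318]
contact_force: [-0.2, -0.2, 0.4]
opening: 0.055
```

Run:
```python
from h import *
import pickle
p,_=pickle.load(open("p0.pkl","rb"))
todo(.461,-.393,.12,-.305)
sc=cams.read_camera("scene")
for d in cams.cut_out(sc,"waffle"): 
    print(d["score"],d["extent"],ray(sc,*d["extent"][:2],.063))
p2=cams.read_camera("side");
for d in cams.cut_out(p2,"waffle"): 
    print(d["score"],d["extent"],ray(p2,*d["extent"][:2],.063))
q=cams.read_camera("wrist");crop(q,0,0,560,420,1.4,"w2.png")
pickle.dump(q,open("w2.pkl","wb"))
w=np.array([.5677,-.001]);yd=np.array([-np.sin(.2348),np.cos(.2348)]);print("waffle",w-.0775*yd)
c=np.array([.461,-.393])
for yw in [-.305]:
  h=np.array([np.cos(yw),np.sin(yw)]);n=np.array([-h[1],h[0]])
  for x,y,z in [(-.08,.013,.092),(-.08,-.013,.092),(.095,.013,.092),(.095,-.013,.092),(.045,.022,.085),(-.045,.022,.085),(.045,-.022,.085),(-.045,-.022,.085)]: print(x,y,(1.4*proj(q,[*(c+h*x+n*y),z])).round())
```

```text
t 9.57 pos [ 0.4483 -0.4028  0.2238] rpy [-3.1401  0.0342 -0.3177] F [-0.21 -0.15  0.36] open 0.055 q [-0.85  0.52  1.29 -0.02  1.36  1.04]
todo mm [ 12.5 -13.2 103.4] turn -0.0127
0.56 [262.2, 242.2, 44.9, 31.9] [ 0.58952478 -0.06672545  0.063     ]
0.91 [253.7, 226.1, 32.8, 15.7] [ 0.58596496 -0.07855011  0.063     ]
waffle [ 0.58573026 -0.07637347]
-0.08 0.013 [349. 372.]
-0.08 -0.013 [388. 372.]
0.095 0.013 [336.  88.]
0.095 -0.013 [383.  87.]
0.045 0.022 [326. 180.]
-0.045 0.022 [334. 320.]
0.045 -0.022 [400. 179.]
-0.045 -0.022 [401. 319.]
```

View pics/w2.png

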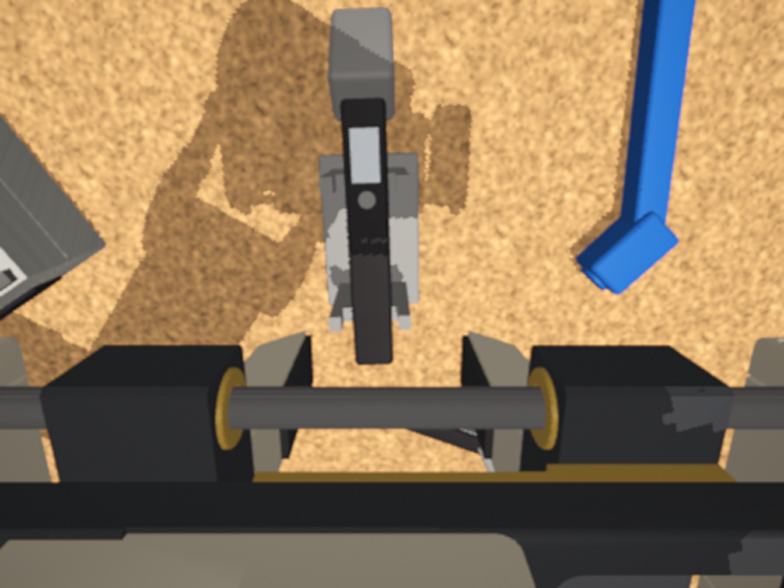

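Run:
```python
from h import *
todo(.465,-.398,.11,-.308)
```

```text
t 9.82 pos [ 0.4486 -0.4031  0.2249] rpy [-3.1413  0.0325 -0.3201] F [-0.42 -0.23  0.15] open 0.0552 q [-0.85  0.52  1.29 -0.02  1.36  1.04]
todo mm [ 17.7 -10.  114.4] turn -0.0121
```

Call:
servo_tool --targets "9 -5 30 -0.012;9 -5 30 0;0 0 25 0;0 0 20 0;0 0 8 0;0 0 0 0"

```text
time: 10.58
tool_pos: [0.4671, -0.3989, 0.1105]
tool_rot: [3.14, 0.028, -0.303]
contact_force: [0.7, -0.7, 0.8]
opening: 0.0549
```

Run:
```python
from h import *
todo(.465,-.398,.077,-.308)
p2=cams.read_camera("side");crop(p2,260,120,400,240,5,"si3.png")
p=cams.read_camera("wrist");crop(p,100,0,460,420,1.4,"w3.png")
```

```text
t 10.57 pos [ 0.4671 -0.3989  0.1105] rpy [ 3.1396  0.0277 -0.3034] F [ 0.7 -0.7  0.8] open 0.0549 q [-0.82  0.64  1.41 -0.02  1.12  1.06]
todo mm [-1.4 -0.3 33.6] turn 0.0046
```

View pics/w3.png

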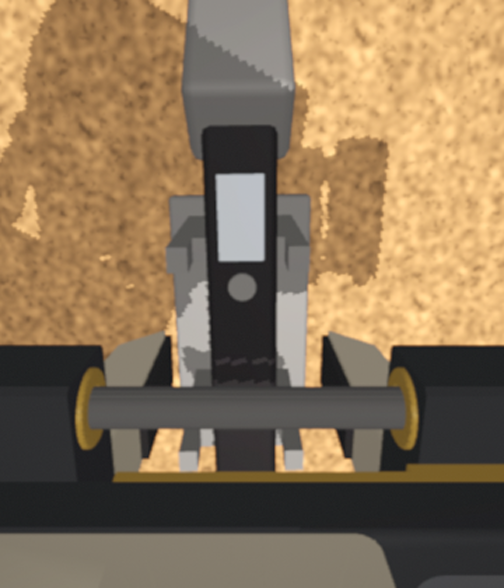

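View pics/si3.png

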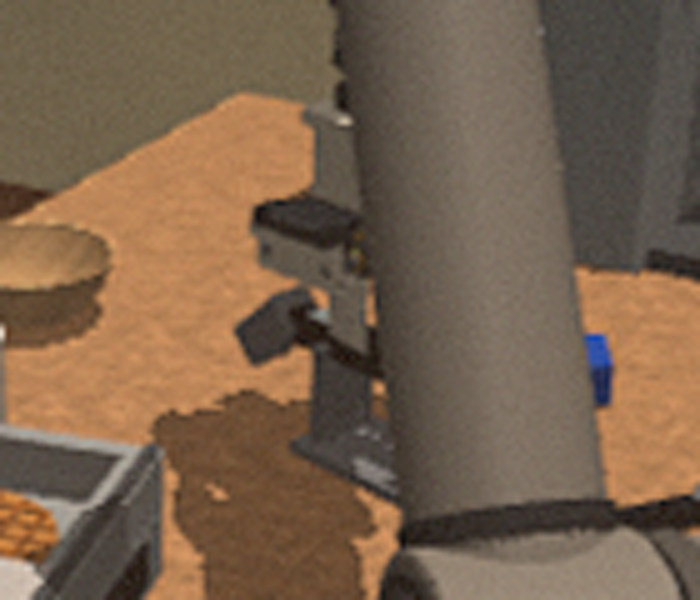

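Call:
servo_tool --targets "0 0 15 0;0 0 12 0;0 0 6 0;0 0 2 0;0 0 0 0"

```text
time: 11.3
tool_pos: [0.4669, -0.3996, 0.0751]
tool_rot: [3.138, 0.024, -0.303]
contact_force: [-0.9, 0.5, 0.2]
opening: 0.0552
```

Call:
servo_tool --targets "0 0 0 0;0 0 0 0;0 0 0 0;0 0 0 0;0 0 0 0;0 0 0 0" --hand 0 --squeeze 30

```text
time: 12.05
tool_pos: [0.4672, -0.3998, 0.0759]
tool_rot: [3.137, 0.023, -0.303]
contact_force: [0.3, -0.5, -0.3]
opening: 0.0257
```

Run:
```python
from h import *
todo(.465,-.398,.077,-.308)
p=cams.read_camera("scene");crop(p,190,80,310,180,6,"s3.png")
```

```text
t 12.05 pos [ 0.4672 -0.3998  0.0759] rpy [ 3.1371  0.0232 -0.3035] F [ 0.29 -0.55 -0.28] open 0.0257 q [-0.82  0.68  1.44 -0.02  1.04  1.06]
todo mm [-2.7 -1.1 -1. ] turn 0.0045
```

View pics/s3.png

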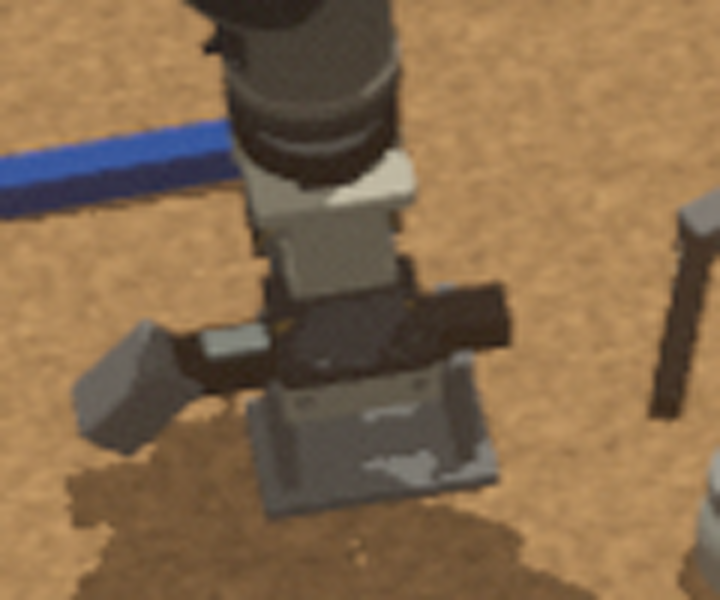

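Call:
servo_tool --targets "0 0 -8 0;0 0 -15 0;0 0 -20 0;0 0 -20 0;0 0 -20 0;0 0 -15 0;0 0 -8 0;0 0 0 0"

```text
time: 13.1
tool_pos: [0.4699, -0.4003, 0.1904]
tool_rot: [3.136, 0.021, -0.303]
contact_force: [0.7, -0.4, -1.4]
opening: 0.0256
```

Run:
```python
from h import *
todo(.4183,-.1907,.18,.6)
p=cams.read_camera("scene");crop(p,190,60,310,180,5,"s4.png")
```

```text
t 13.1 pos [ 0.4699 -0.4003  0.1904] rpy [ 3.1357  0.0211 -0.3034] F [ 0.67 -0.43 -1.36] open 0.0256 q [-0.82  0.56  1.31 -0.02  1.28  1.06]
todo mm [-111.7 -184.7   11.7] turn -0.9034
```

View pics/s4.png

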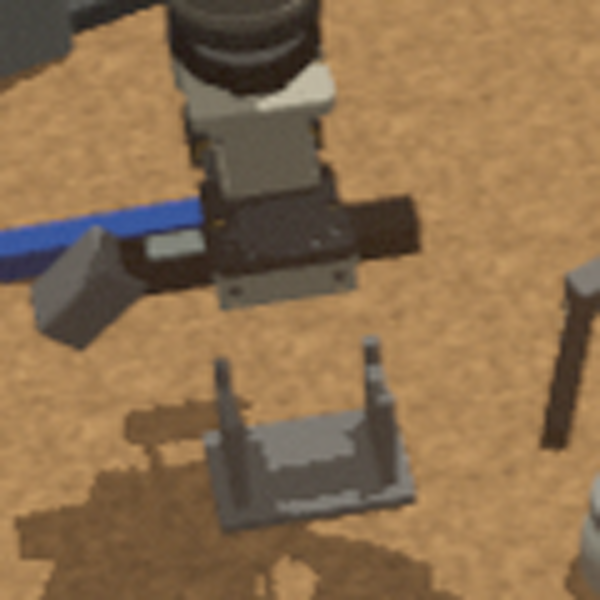

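Call:
servo_tool --targets "-4 -7 0 0;-8 -13 0 0;-8 -13 0 0;-8 -13 0 0;-8 -13 0 0;-8 -13 0 0;-8 -13 0 0;-8 -13 0 0;-8 -13 0 0;-8 -13 0 0;-8 -13 0 0;-8 -13 0 0;-8 -13 0 0;-8 -13 0 0;-4 -7 0 0;0 0 0 0"

```text
time: 15.15
tool_pos: [0.412, -0.176, 0.1879]
tool_rot: [-3.142, 0.031, -0.303]
contact_force: [0.3, -1.5, -1.4]
opening: 0.0259
```

Call:
servo_tool --targets "0 0 0 -0.04;0 0 0 -0.08;0 0 0 -0.1;0 0 0 -0.1;0 0 0 -0.1;0 0 0 -0.1;0 0 0 -0.1;0 0 0 -0.1;0 0 0 -0.1;0 0 0 -0.06;0 0 0 0;0 0 0 0"

```text
time: 16.65
tool_pos: [0.4146, -0.1819, 0.1878]
tool_rot: [-3.123, 0.019, 0.601]
contact_force: [-0.3, 0.3, -1.9]
opening: 0.0261
```

Run:
```python
from h import *
import pickle
todo(.4183,-.1907,.169,.6)
p=cams.read_camera("scene");crop(p,205,110,355,280,4,"s5.png")
p2=cams.read_camera("side");crop(p2,190,130,370,270,4,"si5.png")
p3=cams.read_camera("wrist");crop(p3,0,0,560,420,1.4,"w5.png")
pickle.dump((p,p2,p3),open("p5.pkl","wb"))
```

```text
t 16.65 pos [ 0.4146 -0.1819  0.1878] rpy [-3.1226  0.0192  0.6007] F [-0.32  0.26 -1.94] open 0.0261 q [-0.58  0.28  1.77 -0.01  1.11  0.4 ]
todo mm [-1.6  9.7 18.6] turn 0.0007
```

View pics/s5.png

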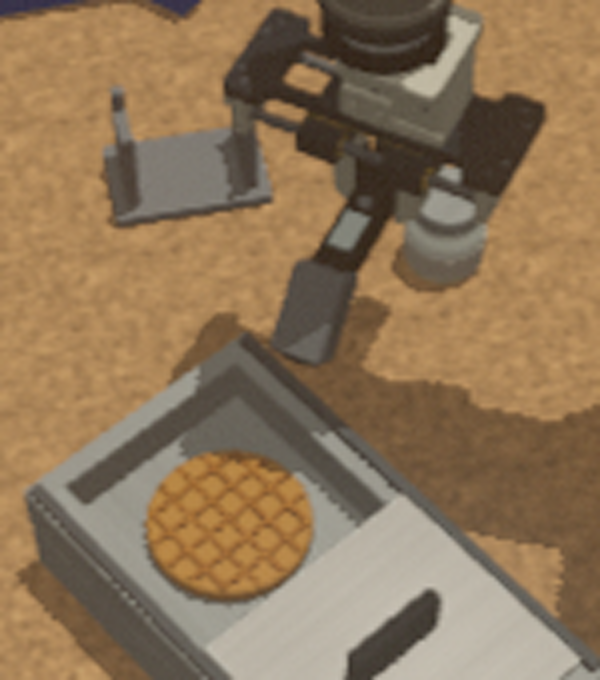

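View pics/si5.png

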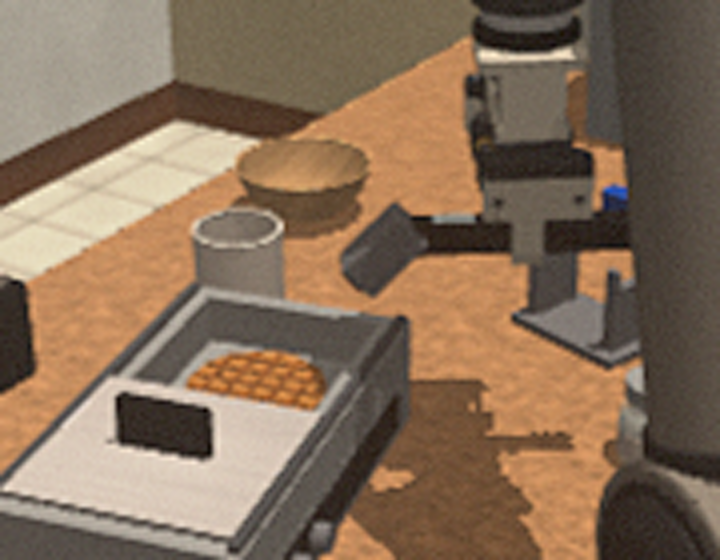

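View pics/w5.png

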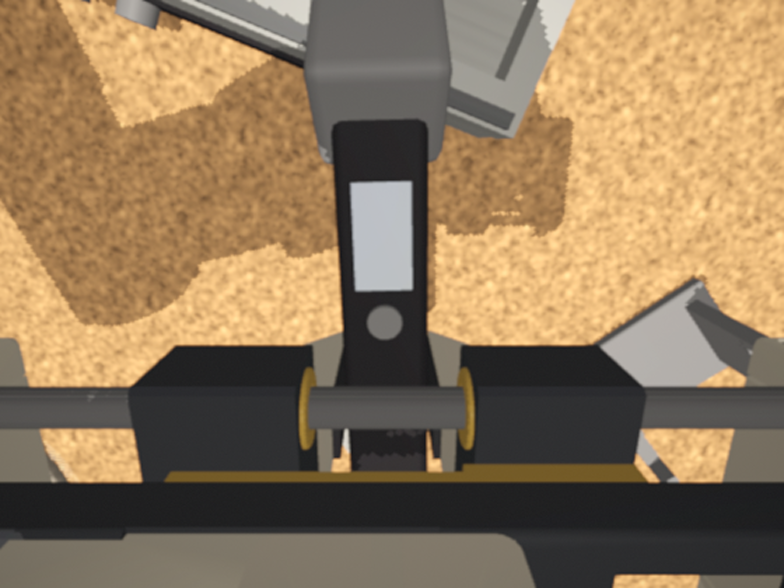

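```bash
cat >> h.py <<'E'
from scipy.spatial.transform import Rotation as Ro
# grasp: TCP (.4672,-.3998,.0759), rpy [3.1371,.0232,-.3035]; thermometer O at (.4668,-.3978,.08), level
Rg=Ro.from_euler("xyz",[3.1371,.0232,-.3035]).as_matrix(); Tg=np.array([.4672,-.3998,.0759])
Rt=Ro.from_euler("z",-.3035).as_matrix(); n=Rt[:,1]
# laterally centred in jaws
Ot=np.array([.4662,-.3995,.080]); 
def therm(o=None):
    o=o or telemetry.observe(); R=Ro.from_euler("xyz",o["tool_rot"]).as_matrix()
    RT=R@Rg.T@Rt; O=o["tool_pos"]+R@Rg.T@(Ot-Tg); return RT,O
def lens(o=None):
    RT,O=therm(o); L=O+RT@np.array([.129,0,-.034]); d=RT@np.array([1,0,-1])/2**.5
    return RT,O,L,d
W=np.array([.586,-.076,.065])
def aim(W=W):
    RT,O,L,d=lens(); v=W-L; M=np.stack([d,RT[:,1],np.cross(d,RT[:,1])],1)
    print("waffle in lens frame mm",(M.T@v*1000).round(1),"dirz angle",np.degrees(np.arccos(d[2])).round(1))
    # wanted shift to have dist .105
    need=W-.105*d-L; R=Ro.from_euler("xyz",telemetry.observe()["tool_rot"]).as_matrix()
    print("shift tool mm",(R.T@need*1000).round(1), "lens",L.round(4))
E
python3 - <<'E'
from h import *
import pickle
p,s,w=pickle.load(open("p5.pkl","rb"))
aim()
print("waffle sc",ray(p,205+230.5/4-.4,110+523/4-.4,.065).round(4))
print("waffle side L/R", ray(s,190+187/4-.4,130+385/4-.4,.065).round(4),ray(s,190+327/4-.4,130+385/4-.4,.065).round(4), "top",ray(s,190+262/4-.4,130+350/4-.4,.065).round(4))
RT,O,L,d=lens()
u=np.cross(d,RT[:,1])
for nm,q,f in(("s5",p,lambda a:(a-[205,110]+.4)*4),("si5",s,lambda a:(a-[190,130]+.4)*4),("w5",w,lambda a:a*1.4)):
    print(nm,[f(proj(q,L+RT[:,1]*a*.018+u*b*.017)).round().tolist() for a,b in((1,1),(1,-1),(-1,-1),(-1,1))],"back",[f(proj(q,L-d*.06+RT[:,1]*a*.018+u*b*.017)).round().tolist() for a,b in((1,1),(1,-1),(-1,-1),(-1,1))],"rear",f(proj(q,O+RT@[-.08,0,.012])).round())
E
```

```text
waffle in lens frame mm [117.5 -12.6 -14.6] dirz angle 134.8
shift tool mm [-1.  12.5 19.3] lens [ 0.5198 -0.1088  0.1584]
waffle sc [ 0.5874 -0.0706  0.065 ]
waffle side L/R [ 0.6301 -0.0486  0.065 ] [ 0.5388 -0.1058  0.065 ] top [ 0.614  -0.1244  0.065 ]
s5 [[311.0, 371.0], [328.0, 366.0], [278.0, 345.0], [259.0, 351.0]] back [[341.0, 281.0], [358.0, 278.0], [307.0, 258.0], [289.0, 261.0]] rear [437.  88.]
si5 [[331.0, 276.0], [365.0, 305.0], [364.0, 284.0], [331.0, 256.0]] back [[390.0, 221.0], [423.0, 252.0], [421.0, 231.0], [388.0, 202.0]] rear [635. 218.]
w5 [[325.0, -83.0], [336.0, 28.0], [437.0, 28.0], [448.0, -83.0]] back [[310.0, 50.0], [326.0, 155.0], [448.0, 155.0], [466.0, 50.0]] rear [387. 596.]
```

```bash
cat > ov.py <<'E'
from h import *
def overlay(q,box,f,name,W,obs=None):
    x0,y0,x1,y1=box; im=cv2.resize(np.ascontiguousarray(q["color"][y0:y1,x0:x1,::-1]),None,fx=f,fy=f,interpolation=cv2.INTER_CUBIC)
    P=lambda X:tuple(int(v) for v in ((proj(q,X)-[x0,y0]+.5)*f-.5).round())
    RT,O,L,d=lens(obs); u=np.cross(d,RT[:,1])
    ql=[[L-d*k+RT[:,1]*a*.018+u*b*.017 for a,b in((1,1),(1,-1),(-1,-1),(-1,1))] for k in(0,.06)]
    for face in ql:
        for i in range(4): cv2.line(im,P(face[i]),P(face[(i+1)%4]),(0,255,0),1)
    for i in range(4): cv2.line(im,P(ql[0][i]),P(ql[1][i]),(0,255,0),1)
    th=np.linspace(0,2*np.pi,60)
    cv2.polylines(im,[np.array([P(W+.055*np.array([np.cos(t),np.sin(t),0])) for t in th])],True,(255,0,0),1)
    cv2.line(im,P(L),P(L+.12*d),(0,0,255),1); cv2.circle(im,P(W),3,(255,0,0),-1)
    cv2.imwrite("pics/"+name,im)
E
python3 - <<'E'
from ov import *
import pickle
p,s,w=pickle.load(open("p5.pkl","rb"))
overlay(p,(205,150,355,280),5,"o1.png",W); overlay(s,(190,150,330,250),5,"o2.png",W)
E
```

```text
(no output)
```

View pics/o1.png

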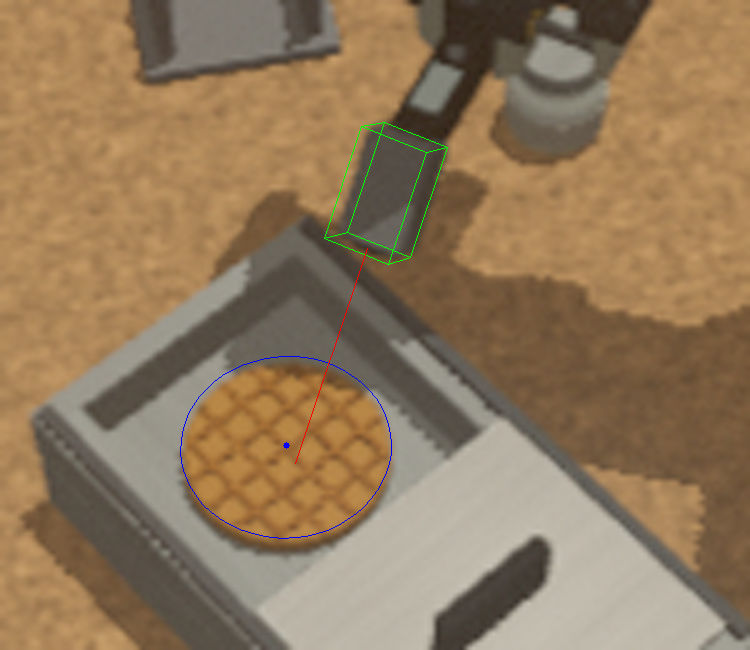

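View pics/o2.png

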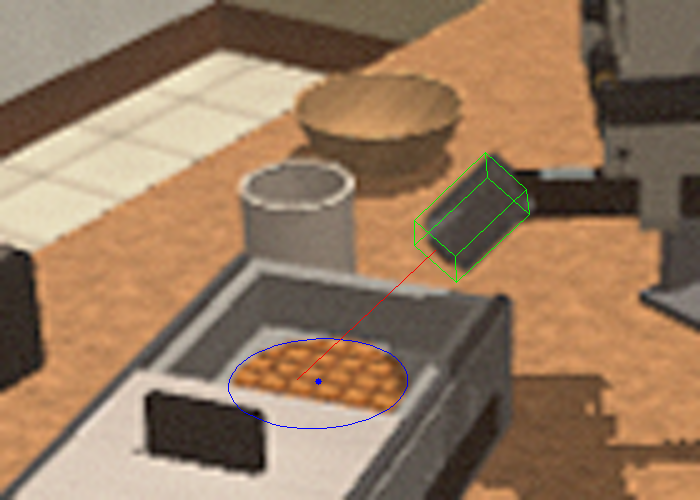

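```bash
sed -i 's/^Ot=.*/Ot=np.array([.4662,-.3995,.080])-.003*Rt[:,0]/; s/^W=.*/W=np.array([.586,-.075,.065])/' h.py; python3 -c "
from h import *
aim()"
```

```text
waffle in lens frame mm [120.  -11.8 -12.1] dirz angle 134.8
shift tool mm [ 2.5 11.7 19.2] lens [ 0.5173 -0.1105  0.1584]
```

Call:
servo_tool --targets "1 4 3 0;1 5 5 0;0 3 6 0;0 0 4 0;0 0 0 0;0 0 0 0"

```text
time: 17.55
tool_pos: [0.423, -0.191, 0.1677]
tool_rot: [-3.122, 0.02, 0.601]
contact_force: [0.2, -0.4, -0.8]
opening: 0.0257
```

Run:
```python
from ov import *
aim()
p=cams.read_camera("scene"); s=cams.read_camera("side")
overlay(p,(205,150,355,280),5,"o3.png",W); overlay(s,(190,150,330,250),5,"o4.png",W)
```

```text
waffle in lens frame mm [104.9   1.2   0.8] dirz angle 134.8
shift tool mm [ 0.5 -1.2 -0.6] lens [ 0.5258 -0.1198  0.1383]
```

View pics/o3.png

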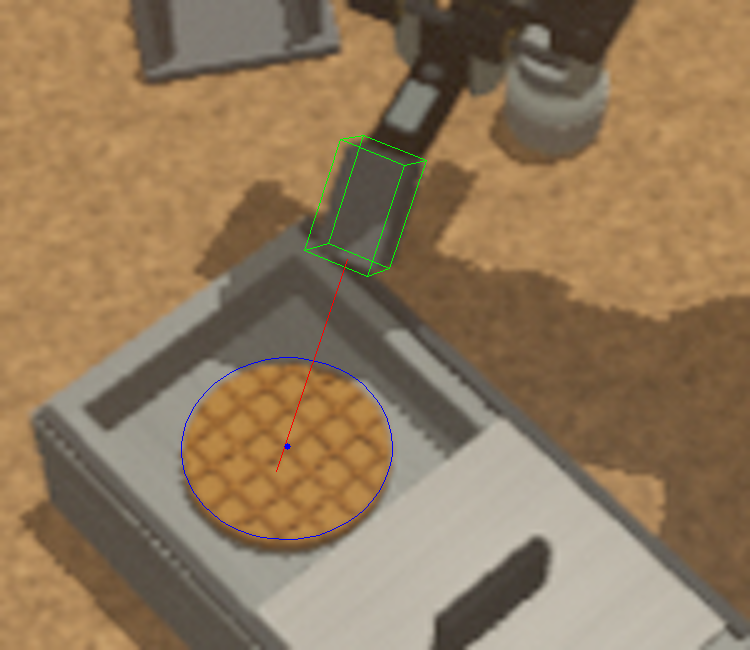

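View pics/o4.png

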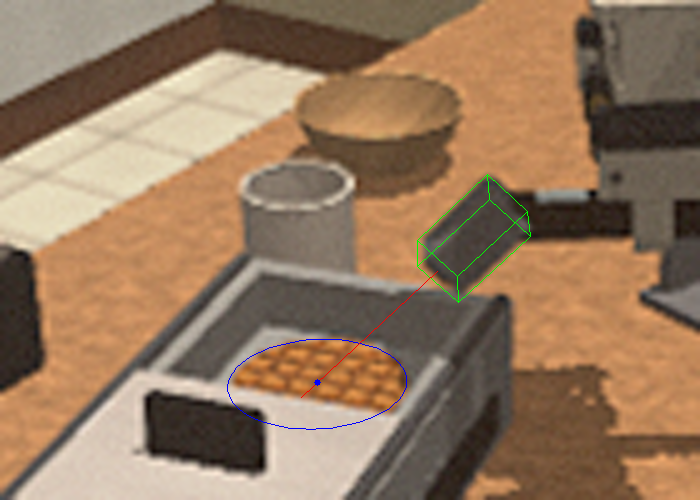

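Call:
servo_tool --targets "0 -1 0 0;0 0 0 0;0 0 0 0;0 0 0 0;0 0 0 0;0 0 0 0;0 0 0 0;0 0 0 0;0 0 0 0;0 0 0 0;0 0 0 0;0 0 0 0;0 0 0 0;0 0 0 0;0 0 0 0;0 0 0 0;0 0 0 0;0 0 0 0;0 0 0 0;0 0 0 0"

```text
time: 20.15
tool_pos: [0.4226, -0.1902, 0.1683]
tool_rot: [-3.123, 0.019, 0.601]
contact_force: [0.1, 0.6, -1.0]
opening: 0.0262
```

Run:
```python
from h import *
aim()
print(telemetry.observe()["qvel"].round(4))
for i in range(8): cams.read_camera("side")
aim(); o=telemetry.observe();print(o["qvel"].round(4))
todo(.4199,-.4004,.1904,-.3035)
```

```text
waffle in lens frame mm [105.2   0.3   0.2] dirz angle 134.7
shift tool mm [ 0.3 -0.3 -0. ] lens [ 0.5254 -0.1189  0.1389]
[ 0.     -0.0002 -0.0004 -0.      0.0003  0.0004]
waffle in lens frame mm [105.2   0.3   0.2] dirz angle 134.7
shift tool mm [ 0.3 -0.3 -0. ] lens [ 0.5253 -0.1189  0.1389]
[-0.      0.0007  0.0007  0.0004 -0.0009 -0.0004]
t 20.55 pos [ 0.4225 -0.1902  0.1683] rpy [-3.1226  0.0191  0.6008] F [-0.31  0.22 -1.28] open 0.0256 q [-0.58  0.32  1.78 -0.01  1.07  0.39]
todo mm [-121.4  171.5  -23.1] turn 0.9043
```

Call:
servo_tool --targets "0 0 -8 0;0 0 -12 0;0 0 -8 0.04;0 0 0 0.08;0 0 0 0.1;0 0 0 0.1;0 0 0 0.1;0 0 0 0.1;0 0 0 0.1;0 0 0 0.1;0 0 0 0.1;0 0 0 0.06;0 0 0 0.02;0 0 0 0;0 0 0 0"

```text
time: 22.42
tool_pos: [0.4261, -0.1918, 0.2094]
tool_rot: [3.135, 0.014, -0.328]
contact_force: [0.2, 0.3, -1.9]
opening: 0.0257
```

Run:
```python
from h import *
todo(.4672,-.3998,.19,-.3035)
```

```text
t 22.43 pos [ 0.4261 -0.1918  0.2094] rpy [ 3.1346  0.0136 -0.3276] F [ 0.17  0.34 -1.94] open 0.0257 q [-0.58  0.27  1.72 -0.01  1.16  1.32]
todo mm [106.1 183.6  19.2] turn -0.0241
```

Call:
servo_tool --targets "4 7 0 -0.012;7 13 0 -0.012;8 13 0 0;8 13 0 0;8 13 0 0;8 13 0 0;8 13 0 0;8 13 0 0;8 13 0 0;8 13 0 0;8 13 0 0;8 13 0 0;8 13 0 0;6 13 0 0;4 8 0 0;2 4 0 0;0 0 0 0;0 0 0 0"

```text
time: 24.68
tool_pos: [0.4791, -0.4201, 0.2078]
tool_rot: [3.136, 0.015, -0.301]
contact_force: [-0.1, -0.7, -2.2]
opening: 0.0259
```

Run:
```python
from h import *
todo(.4672,-.3998,.13,-.3035)
RT,O=therm();print(O,RT.round(3).tolist())
```

```text
t 24.68 pos [ 0.4791 -0.4201  0.2078] rpy [ 3.1358  0.015  -0.3013] F [-0.12 -0.7  -2.21] open 0.0259 q [-0.83  0.58  1.23 -0.01  1.34  1.04]
todo mm [-16.3 -16.3  78. ] turn 0.0022
[ 0.47522938 -0.41893372  0.21188576] [[0.955, 0.297, -0.007], [-0.297, 0.955, 0.004], [0.008, -0.001, 1.0]]
```

Call:
servo_tool --targets "-6 -6 12 0;-6 -6 20 0;-4 -4 20 0;0 0 12 0;0 0 6 0;0 0 0 0;0 0 0 0"

```text
time: 25.55
tool_pos: [0.4687, -0.3992, 0.1388]
tool_rot: [3.134, 0.011, -0.299]
contact_force: [-0.6, -0.6, -2.1]
opening: 0.0255
```

Run:
```python
from h import *
todo(.4672,-.3998,.1,-.3035)
p=cams.read_camera("scene");crop(p,190,60,310,180,5,"s6.png")
p=cams.read_camera("wrist");crop(p,100,0,460,420,1.4,"w6.png")
```

```text
t 25.55 pos [ 0.4687 -0.3992  0.1388] rpy [ 3.1335  0.0107 -0.2994] F [-0.6  -0.65 -2.09] open 0.0255 q [-0.82  0.6   1.39 -0.01  1.15  1.05]
todo mm [-0.8  0.7 38.8] turn 0.0041
```

View pics/w6.png

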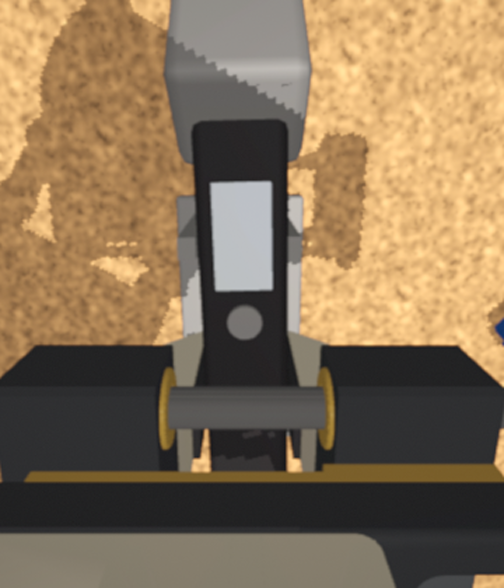

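Call:
servo_tool --targets "-2 -1 8 0.004;-1 0 14 0;0 0 14 0;0 0 10 0;0 0 6 0;0 0 3 0;0 0 0 0"

```text
time: 26.52
tool_pos: [0.4648, -0.3973, 0.0793]
tool_rot: [3.134, 0.012, -0.304]
contact_force: [0.1, -0.7, -0.7]
opening: 0.0263
```

Run:
```python
from h import *
todo(.4672,-.3998,.0759,-.3035)
p=cams.read_camera("scene");crop(p,190,80,310,180,6,"s7.png")
p=cams.read_camera("side");crop(p,260,120,400,240,5,"si7.png")
```

```text
t 26.52 pos [ 0.4648 -0.3973  0.0793] rpy [ 3.1341  0.0117 -0.3039] F [ 0.14 -0.72 -0.74] open 0.0263 q [-0.83  0.66  1.46 -0.01  1.02  1.06]
todo mm [3.  1.7 3.3] turn -0.0004
```

View pics/s7.png

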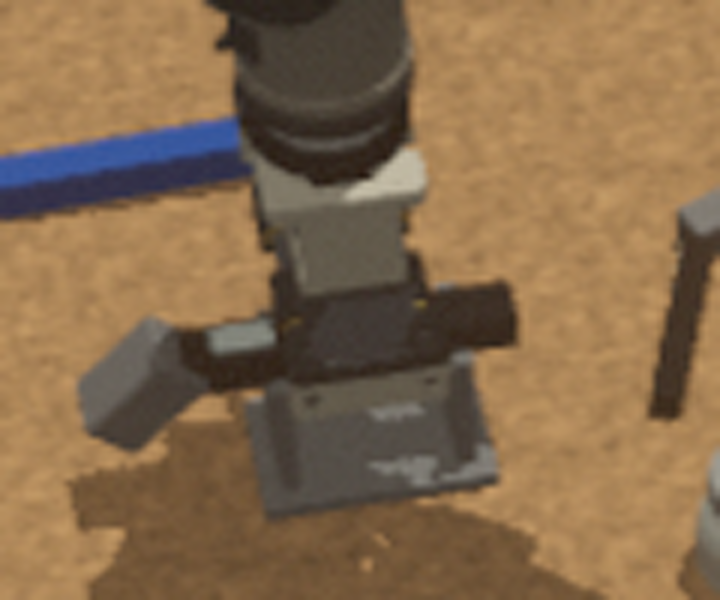

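Same picture as at the grasp, a few mm high. Lower the last 3 mm gently.

Call:
servo_tool --targets "0 0 1.5 0;0 0 1.5 0;0 0 1 0;0 0 0 0;0 0 0 0"

```text
time: 27.25
tool_pos: [0.4653, -0.3979, 0.0765]
tool_rot: [3.133, 0.009, -0.304]
contact_force: [-0.5, -0.4, -1.8]
opening: 0.026
```

Run:
```python
from h import *
todo(.4672,-.3998,.0759,-.3035)
```

```text
t 27.25 pos [ 0.4653 -0.3979  0.0765] rpy [ 3.1328  0.0094 -0.3039] F [-0.54 -0.38 -1.8 ] open 0.026 q [-0.83  0.66  1.47 -0.01  1.01  1.06]
todo mm [2.4 1.3 0.6] turn -0.0004
```

Call:
servo_tool --targets "0 0 1 0;0 0 1 0;0 0 0 0;0 0 0 0"

```text
time: 27.75
tool_pos: [0.4654, -0.3981, 0.0762]
tool_rot: [3.132, 0.009, -0.303]
contact_force: [-0.4, -0.3, -0.5]
opening: 0.0263
```

Call:
servo_tool --targets "0 0 1 0;0 0 0 0;0 0 0 0"

```text
time: 28.12
tool_pos: [0.4653, -0.3982, 0.076]
tool_rot: [3.131, 0.008, -0.303]
contact_force: [-0.3, 0.2, 2.0]
opening: 0.0258
```

Call:
servo_tool --targets "0 0 0 0;0 0 0 0;0 0 0 0;0 0 0 0;0 0 0 0" --hand 0.55

```text
time: 28.75
tool_pos: [0.4658, -0.3984, 0.0754]
tool_rot: [3.131, 0.007, -0.304]
contact_force: [1.1, 0.6, 0.2]
opening: 0.0505
```

Call:
servo_tool --targets "0 0 -8 0;0 0 -15 0;0 0 -25 0;0 0 -30 0;0 0 -30 0;0 0 -30 0;0 0 -10 0;0 0 0 0"

```text
time: 29.75
tool_pos: [0.4676, -0.3975, 0.2347]
tool_rot: [3.129, 0.002, -0.303]
contact_force: [0.7, -0.1, 0.3]
opening: 0.0504
```

Run:
```python
from h import *
todo(.4672,-.3998,.0759,-.3035)
p=cams.read_camera("scene");crop(p,170,60,370,340,2.1,"s8.png");crop(p,190,80,310,180,6,"s8c.png")
p=cams.read_camera("wrist");crop(p,0,0,560,420,1.4,"w8.png")
```

```text
t 29.75 pos [ 0.4676 -0.3975  0.2347] rpy [ 3.1286e+00  2.4000e-03 -3.0350e-01] F [ 0.68 -0.12  0.27] open 0.0504 q [-0.82  0.51  1.28 -0.01  1.35  1.05]
todo mm [  0.7   0.3 158.8] turn 0.0
```

View pics/s8c.png

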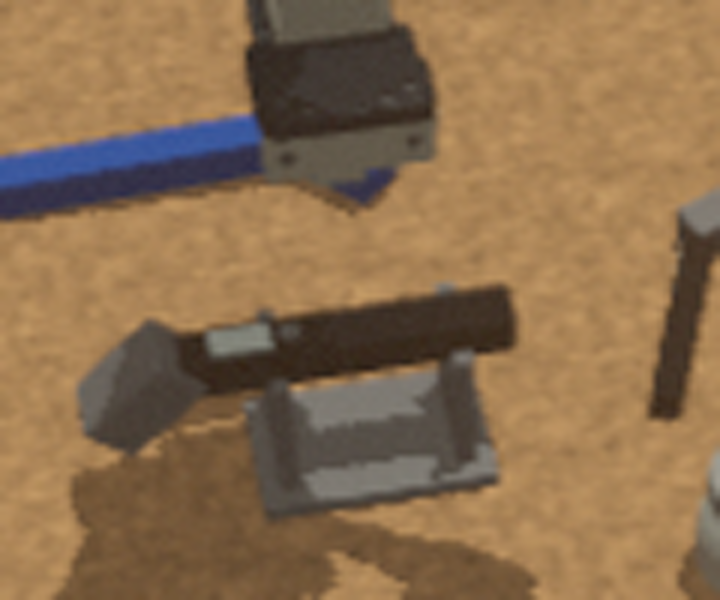

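View pics/w8.png

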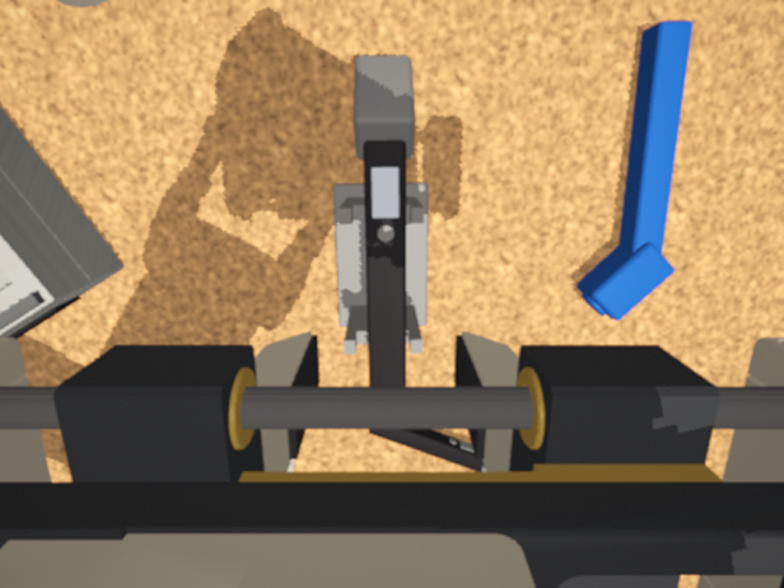

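View pics/s8.png

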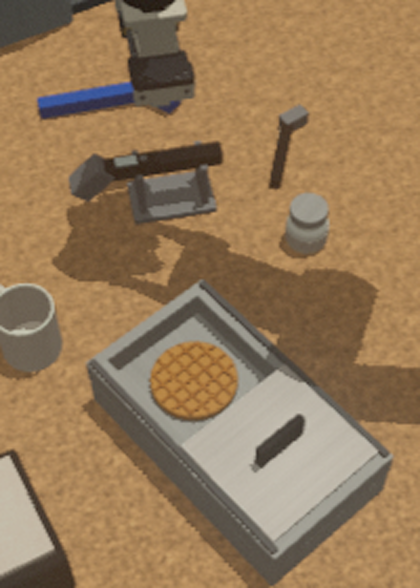

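Run:
```python
from cell import robot
print(robot.hand_in())
```

```text
the job is handed in; nothing more can be done
None
```

The cover is open, the waffle reading was taken, the thermometer is back in its rest, and I handed the job in at about 30 s. The hand-in gives no verdict.

- **Cover:** I gripped the tab and slid it until it stopped moving. The last pictures show the cover fully over the deck and the waffle uncovered. I had no direct reading of the joint; the tab stopped within about 1 mm of where my fit puts fully open.
- **Aiming:** I used the black thermometer with the grey head that lay in the rest. It is larger than the other black one, and I left the blue one alone. I held it for about 2.5 s at an estimated 105 mm from the middle of the waffle, pointing 45° down. The estimated aim error was under 2 mm. The camera overlays disagreed with the model by about 2–3 mm, well inside the 18 mm allowed.
- **Putting it back:** I lowered it until the wrist force showed the rest carrying it, then released it and lifted the gripper clear. The last pictures show it across both saddles, between the cheeks and within a few mm of where it started.
- **Bystanders:** The mug, the jam jar and the other two thermometers look unmoved in the final pictures. The syrup, shaker and cup rack are outside those final crops, so I did not check them again; the arm's path stayed above them.

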